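# Fetch the setting bar from its dock onto the measuring stage

### The arm

A 6-joint arm with a two-finger parallel gripper is mounted at the origin on the work surface. World frame = base frame: x ahead of the robot, y to its left, z up, the work surface at z = 0. Lengths are in m, angles in rad, forces in N, time in s.
With the tool pointing down it reaches from about 0.3 to 0.775 m from the base axis. Payload 14.6 kg.
Tool frame: the origin (TCP) lies at the very end of the fingers, on their centre line; the grasp point (between the pads) lies 19 mm behind it; z points along the fingers, y is the line along which they close (so a half turn about z gives the same grasp; the last joint's range is limited). The gripper opens to 94 mm and grips with 3 to 60 N. Pads are 16 mm wide; open, the fingers measure 119 mm over their backs; the gripper's body (75 mm by 177 mm) begins 78 mm behind the grasp point.
Start: joints at [-1.168, 0.3, 1.521, -0, 1.321, -0.067], TCP at [0.249, -0.49, 0.205] pointing down, gripper open.
Joint ranges: [-3.03, 3.03], [-0.79, 2.21], [0.23, 2.52], [-1.04, 4.18], [0, 3.07], [-2.55, 2.55]. Speed limits (rad/s): [2.22, 2.22, 2.57, 3.14, 3.14, 3.14].

### API

Orientations are given as [roll, pitch, yaw] about the fixed x, y, z axes, in that order (R = Rz(yaw) Ry(pitch) Rx(roll)).
In Python, from station import ctrl gives the robot as it stands.
- The arm moves only by the tool carry_out, never from a script. Its argument "motion" is text: rows parted by semicolons, each of 7 numbers parted by spaces: the shift along the world's x, y, z in m, then the turn, a rotation vector about the world's x, y, z in degrees, then the closure in counts, from 0 (fully open) to 255 (shut). In form: dx dy dz wx wy wz hand; .... A call has 1 to 20 rows; each row shifts and turns the commanded pose from where the row before left it; what a row does not reach is not made up. A row lasts 1/12 s, in which the tool goes at most 41.7 mm and 7.16 degrees, less where a joint would pass 70% of its speed; a pose out of reach is approached as far as the arm can. A call is refused whole if a number of a shift passes 0.0417 or a number of a turn 7.16, either way. A call with a gripper value outside its range is refused whole. The fingers move at their own pace and stop on an object; "grip_force" is the grip in N (left out, the last holds). Time passes only in rows, so rows that do not move let the fingers close. It gives the time, the measured TCP pose, the force, the opening and the grip force at its end, in the units of the state.
- ctrl.get_obs(): the state, without advancing time (a new reading comes with each control period).
- ctrl.camera(name): name is "scene" or "top" or "wrist"; returns a dict with "pixels" (400x640x3 uint8, red, green, blue), "range_z" (400x640 float32, m along the optical axis (not along the pixel's ray), 0 where there is no reading), "K" (3x3 intrinsics, pixels), "dist" ([k1, k2, p1, p2, k3] as OpenCV has them; the pictures are not rectified), "position" and "attitude" of the camera in the world. Camera axes: x right, y up, looking along -z (the intrinsics and any distortion apply to the point x, -y, -z); pixel columns grow to the right and rows downward; lengths in m; the calibration is good to about 2 mm. A picture is of the moment at which its call begins.
- ctrl.hand_in(): hands the job in; it is judged then, once.
The state is a dict: "time_s": time; "qpos": joint angles; "joint_vel": joint speeds; "tau": joint torques, N m; "ee_pos": TCP position; "eef_rot": TCP orientation; "force": force on the tool from outside, world axes, zero at the start; "moment": the same for the moment, N m; "grip_width": finger opening in m; "grip_force": force on a finger pad.
Only numpy, scipy, OpenCV 4.12 (cv2) and the standard library are available. Lean on these libraries where they do the work, as an engineer would, in place of code of your own. Each camera call takes 0.05 s, during which the arm holds its last target. There are 200 camera calls.

### The job

Clear the three coloured setting masters (red, blue and yellow) from the dock and stand them all on the green mat, leaving the brass bar where it lies until then. Then lift the brass bar's end at the black lip over that lip, draw it out endwise from under the grey hold-down and lay it flat, centred along the white strip of the black measuring stage. Only then stand each master upright back on the very mark where it stood at the start, and leave the tape roll and the mouse alone.

Things in the scene. Friction and masses are not known exactly. Their poses are not given: they have to be found in the camera images.
- dock: Fixed aluminium plate, top 8 mm above bench. Origin on the bench under the black lip (36 mm in x, 8 mm thick in y, top 8 mm above plate); z up, +y along the bar to the closed end. Plate: x -75..75 for y -60..80, x -40..40 for y 80..200 mm. Three dark 58 mm marks, the masters' places: (0,-34) before the lip in the bar's way out, (-46,50) and (46,50) beside the bar where the fingers must go.
- hold_down (a point): Mouth of the dock's grey hold-down, at plate height; axes as dock. Roof from here 55 mm on in +y, underside 16.5 mm and top 22.5 mm above plate, 48 mm wide, 32 mm between cheeks. It covers the bar's last 45 mm, so the bar cannot go straight up nor level over the lip: raise its lip end 12 to 18 mm (tilt 0.07 to 0.1 rad), draw 60 mm to the dock's -y: free to lift.
- bar: Brass-coloured flat bar, thin black cross lines on top, 24 mm wide (its x), 180 mm long (its y), 10 mm thick, 90 to 190 g. Origin: centre of the underside, z up. At the start it lies flat on the dock's plate along the dock's y axis, its centre 96 mm from the dock's origin to +y, one end just behind the lip, the other under the hold-down, open between.
- master_red: Red master: round base 50 mm diameter (40 mm from 8 mm up), 14 mm high; on its centre a steel knob, 20 mm diameter, from 14 to 44 mm above the underside: lift it by this. About 120 g. Origin: centre of the underside, z up. Starts on one of the dock's three marks; which one changes from start to start, and that one is its place to go back to.
- master_blue: Blue master: square base 42 x 42 mm, 14 mm high; on its centre a steel knob, 20 mm diameter, from 14 to 44 mm above the underside: lift it by this. About 120 g. Origin: centre of the underside, z up. Starts on one of the dock's three marks; which one changes from start to start, and that one is its place to go back to.
- master_yellow: Yellow master: round base 48 mm diameter, 14 mm high; on its centre a steel knob, 20 mm diameter, from 14 to 44 mm above the underside: lift it by this. About 120 g. Origin: centre of the underside, z up. Starts on one of the dock's three marks; which one changes from start to start, and that one is its place to go back to.
- mat: Green parking mat, fixed flat on the bench, 240 mm (its x) by 100 mm (its y), 3 mm thick; room for three masters in a row 70 mm apart. Origin: centre of its underside on the bench, z up. To one side of the dock (left or right changes).
- stage: Black measuring stage, fixed, on the side of the dock away from the mat: 240 mm (its x) by 110 mm (its y), with a flat steel top of 210 x 80 mm, 25 mm above the bench, open on all sides; a white strip 188 x 32 mm along x in the middle of the top is the place of the bar, either way round. Two small steel knobs on its +y side are not used. Origin: centre of its underside on the bench, z up.
- tape: Bystander: roll of yellow tape lying flat, 90 mm diameter, 22 mm high, beyond the dock. Origin: centre of the underside.
- mouse: Bystander: grey computer mouse, rounded, 100 x 60 mm, 32 mm high, beyond the dock. Origin: centre of the underside.

How it is judged:
By the outcome, as a careful person would: the job done as asked, in the order asked, and still so for the second after the job is handed in, with the robot touching nothing.
It also fails if it takes over 131 s, if anything falls off the work surface, if the arm or the gripper's body presses on something with over 40 N, if the wrist force passes 120 N, or if a joint passes its speed limit or range.

## Working session

There is one attempt and no reset: what is moved stays moved. The work goes in short steps, Python scripts to look and compute and a tool call to move; the robot and the scene stay as the last step left them, time stands still between calls to the robot, and variables do not carry over. Pictures are saved under pics/ and viewed, at most 14 in all, crops included, and the job is handed in when it is done.

Besides the shell and the picture viewer there is one more tool, called by a JSON object that holds its "api" and its "payload". carry_out: Moves the arm, as the interface text tells. Its arguments: {"type":"object","properties":{"motion":{"type":"string"},"grip_force":{"type":"number"}},"required":["motion"]}

```bash
ls; mkdir -p pics
cat > h.py <<'E'
import numpy as np, cv2
from scipy.spatial.transform import Rotation as R
from station import ctrl
def cam(name):
    c=ctrl.camera(name)
    for k in("K","dist","position","attitude"): c[k]=np.array(c[k],float)
    a=c["attitude"]
    c["R"]=a if a.shape==(3,3) else (R.from_euler('xyz',a).as_matrix() if a.size==3 else R.from_quat(a).as_matrix())
    return c
def plane(c,uv,z):
    "pixels -> world points on plane z"
    uv=np.array(uv,float).reshape(-1,1,2)
    n=cv2.undistortPoints(uv,c["K"],c["dist"]).reshape(-1,2)
    d=np.c_[n[:,0],-n[:,1],-np.ones(len(n))]@c["R"].T
    p=c["position"]; return p+d*((z-p[2])/d[:,2])[:,None]
def save(c,name): cv2.imwrite("pics/"+name,c["pixels"][:,:,::-1])
E
python3 - <<'E'
from h import *
for n in("scene","top"):
    c=cam(n); save(c,n+"1.png"); print(n,c["position"],c["attitude"],c["K"].tolist(),c["dist"])
    np.savez("/tmp/"+n,**c)
print(ctrl.get_obs())
E
```

```text
pics
scene [ 1.33260625 -0.08415831  0.80227586] [0.74432287 0.01142373 1.44830426] [[500.54645777457154, 0.0, 320.90930781081147], [0.0, 500.54645777457154, 198.80032698465143], [0.0, 0.0, 1.0]] [0.00027172 0.         0.         0.         0.        ]
top [0.37681028 0.01572028 1.05619835] [ 0.21800376  0.00369494 -1.72725533] [[442.56765482684824, 0.0, 318.9167184405566], [0.0, 442.56765482684824, 193.78596087866237], [0.0, 0.0, 1.0]] [-0.11375035  0.          0.          0.          0.        ]
{'time_s': 0.1, 'qpos': array([-1.16759012e+00,  3.00379802e-01,  1.52152494e+00, -1.98709640e-05,
        1.32067482e+00, -6.65917445e-02]), 'joint_vel': array([-0.00150407, -0.00193393, -0.00258063, -0.00038841, -0.00074973,
        0.00018977]), 'tau': array([ 1.39057465e-03, -5.32643580e+01, -3.53282261e+01,  7.09800376e-02,
        2.35068554e-02, -6.60486262e-05]), 'ee_pos': array([ 0.24889407, -0.49020099,  0.20496015]), 'eef_rot': array([-3.14060665e+00, -4.64664786e-05,  4.69802861e-01]), 'force': array([ 0.34125962, -0.78345228, -0.22466995]), 'moment': array([0.01330603, 0.00571151, 0.0499642 ]), 'grip_force': 0.0, 'grip_width': 0.09407841596342766}
```

View pics/scene1.png

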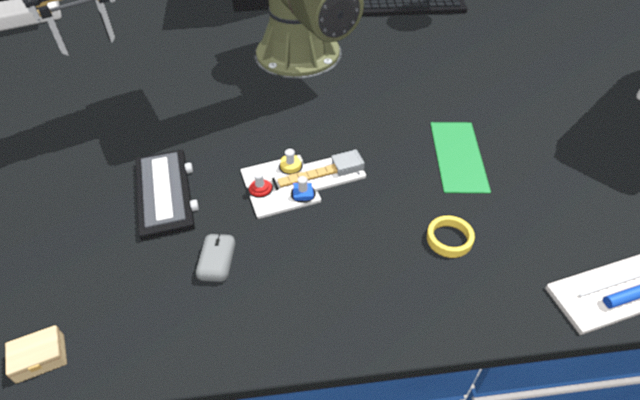

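View pics/top1.png

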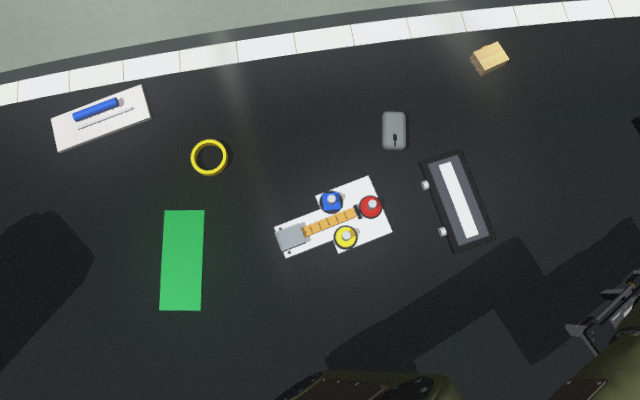

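Scene view: red master (260,186) before the lip, yellow (291,163), blue (303,191), hold-down (348,162), stage (164,190), mat (460,157). Top view: red (371,207), blue (331,202), yellow (346,237), mat (182,260), stage strip (460,200).

```bash
cat >> h.py <<'E'
def mask(c,lo,hi,roi=None):
    m=cv2.inRange(cv2.cvtColor(c["pixels"],cv2.COLOR_RGB2HSV),lo,hi)
    if roi is not None:
        k=np.zeros_like(m);x0,y0,x1,y1=roi;k[y0:y1,x0:x1]=255;m&=k
    return m
def rect(c,m,z):
    "min area rect of the biggest contour, cast on plane z: centre(mm), sizes(mm), long-axis angle deg"
    cs=cv2.findContours(m,cv2.RETR_EXTERNAL,cv2.CHAIN_APPROX_NONE)[0]
    k=cv2.convexHull(max(cs,key=cv2.contourArea))
    p=plane(c,k.reshape(-1,2),z)[:,:2]*1000
    (ctr,(w,h),a)=cv2.minAreaRect(p.astype(np.float32))
    if w<h: w,h,a=h,w,a+90
    return np.round(ctr,1),round(w,1),round(h,1),round((a+90)%180-90,1)
E
python3 - <<'E'
from h import *
c=dict(np.load("/tmp/top.npz"))
print("mat",rect(c,mask(c,(50,80,60),(80,255,255),(140,190,220,330)),.003))
print("strip",rect(c,mask(c,(0,0,190),(180,60,255),(420,140,500,260)),.025))
print("plate",rect(c,mask(c,(0,0,190),(180,40,255),(265,165,400,265)),.008))
R_=(265,165,400,265)
print("red",rect(c,mask(c,(172,120,80),(180,255,255),R_)|mask(c,(0,150,80),(6,255,255),R_),.022))
print("blue",rect(c,mask(c,(100,120,80),(130,255,255),R_),.022))
print("yel",rect(c,mask(c,(22,130,80),(35,255,255),R_),.022))
print("bar",rect(c,mask(c,(10,80,80),(21,255,255),R_),.018))
h=cv2.cvtColor(c["pixels"],cv2.COLOR_RGB2HSV)
for u,v in[(371,213),(331,207),(345,245),(338,217),(352,240),(345,190),(460,200)]:print(h[v,u])
E
```

```text
mat (array([500.4, 333.6]), 241.4, 104.5, -8.5)
strip (array([ 538.3, -344.8]), 187.1, 32.2, 8.7)
plate (array([493. , -40.9]), 258.2, 65.7, -77.5)
red (array([ 554.1, -131.7]), 48.0, 46.1, 80.9)
blue (array([581.7, -41.4]), 43.1, 42.9, -1.8)
yel (array([492.8, -60.7]), 47.0, 44.8, 80.9)
bar (array([533.6, -28.2]), 132.4, 24.2, -77.6)
[  1 189 214]
[110 180 229]
[ 30 170 233]
[ 20 143 225]
[ 30 171 233]
[ 90   3 237]
[105   4 236]
```

{"api": "carry_out", "payload": {"motion": ".0187 .0244 0 0 0 4.71 120;.0187 .0244 0 0 0 4.71 120;.0187 .0244 0 0 0 4.71 120;.0187 .0244 0 0 0 4.71 120;.0187 .0244 0 0 0 4.71 120;.0187 .0244 0 0 0 4.71 120;.0187 .0244 0 0 0 4.71 120;.0187 .0244 0 0 0 4.71 120;.0187 .0244 0 0 0 4.71 120;.0187 .0244 0 0 0 4.71 120;.0187 .0244 0 0 0 4.71 120;.0187 .0244 0 0 0 4.71 120;.0187 .0244 0 0 0 4.71 120;.0187 .0244 0 0 0 4.71 120;.0187 .0244 0 0 0 4.71 120;.0187 .0244 0 0 0 4.71 120;0 0 0 0 0 0 120;0 0 0 0 0 0 120", "grip_force": 30}}

```text
time_s: 1.6
ee_pos: [0.5484, -0.099, 0.2048]
eef_rot: [-3.141, -0.0, 1.787]
force: [0.1, 0.2, 0.4]
grip_width: 0.0501
grip_force: 0.0
```

Run:
```python
from h import *
c=cam("wrist"); save(c,"w1.png"); np.savez("/tmp/w1",**c); print(c["position"],c["attitude"])
o=ctrl.get_obs();print(o["time_s"],o["ee_pos"],np.degrees(o["eef_rot"]),o["grip_width"])
```

```text
[ 0.5292058  -0.01619359  0.3834313 ] [-0.29150984  0.00136941  0.2159834 ]
1.65 [ 0.54796504 -0.09985412  0.2049486 ] [-1.79945228e+02 -1.81866922e-02  1.02270087e+02] 0.05002708153951355
```

View pics/w1.png

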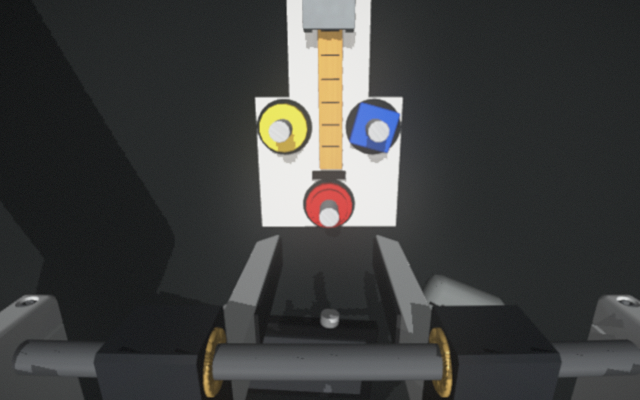

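The wrist view shows yellow (284,126), blue (375,127), red (328,204), the bar (330,100) and the lip (328,175), all with clear outlines. I'll measure from here.

Run:
```python
from h import *
c=dict(np.load("/tmp/w1.npz"))
print("red",rect(c,mask(c,(172,120,60),(180,255,255),(250,0,410,226))|mask(c,(0,150,60),(6,255,255),(250,0,410,226)),.016))
R_=(250,0,410,230)
print("blue",rect(c,mask(c,(100,120,60),(130,255,255),R_),.022))
print("yel",rect(c,mask(c,(22,130,60),(35,255,255),(250,90,314,170)),.022))
print("bar",rect(c,mask(c,(10,80,80),(21,255,255),(314,0,348,180)),.018))
print("lip",rect(c,mask(c,(0,0,0),(180,255,60),(305,165,350,182)),.016))
g=cv2.cvtColor(c["pixels"],cv2.COLOR_RGB2HSV)
p=rect(c,mask(c,(0,0,150),(180,45,255),(245,90,410,235)),.008); print("plate wide part",p)
# dock fit from colour centres via knobs: low saturation inside each base
for n,(x0,y0,x1,y1) in dict(y=(265,118,296,145),b=(362,118,392,145),r=(316,204,342,230)).items():
    m=mask(c,(0,0,165),(180,60,255),(x0,y0,x1,y1)); print(n,rect(c,m,.052))
```

```text
red (array([ 555.4, -130.8]), 48.3, 45.7, 18.5)
blue (array([582.3, -40.4]), 42.1, 41.5, -2.3)
yel (array([492.6, -60.5]), 47.3, 46.5, 12.2)
bar (array([533.7, -26.2]), 133.0, 23.2, -77.5)Traceback (most recent call last):
  File "<stdin>", line 8, in <module>
  File "h.py", line 25, in rect
    k=cv2.convexHull(max(cs,key=cv2.contourArea))
                     ~~~^^^^^^^^^^^^^^^^^^^^^^^^
ValueError: max() iterable argument is empty
```

{"api": "carry_out", "payload": {"motion": ".0035 -.016 -.03 0 0 0 120;.0035 -.016 -.03 0 0 0 120;0 0 -.03 0 0 0 120;0 0 -.03 0 0 0 120;0 0 -.03 0 0 0 120;0 0 -.02 0 0 0 120;0 0 -.01 0 0 0 120;0 0 0 0 0 0 120;0 0 0 0 0 0 255;0 0 0 0 0 0 255;0 0 0 0 0 0 255;0 0 0 0 0 0 255;0 0 0 0 0 0 255", "grip_force": 30}}

```text
time_s: 2.73
ee_pos: [0.5556, -0.1321, 0.0263]
eef_rot: [3.14, 0.001, 1.785]
force: [0.7, 0.4, 0.3]
grip_width: 0.02
grip_force: 1.6
```

{"api": "carry_out", "payload": {"motion": "0 0 0 0 0 0 255;0 0 .02 0 0 0 255;0 0 .03 0 0 0 255;0 .01 .02 0 0 0 255;.001 .0325 0 0 0 0 255;.001 .0325 0 0 0 0 255;.001 .0325 0 0 0 0 255;.001 .0325 0 0 0 0 255;.001 .0325 0 0 0 0 255;.001 .0325 0 0 0 0 255;.001 .0325 0 0 0 0 255;.001 .0325 0 0 0 0 255;.001 .0325 0 0 0 0 255;.001 .0325 0 0 0 0 255;.001 .0325 0 0 0 0 255;.001 .0325 0 0 0 0 255;.001 .0325 0 0 0 0 255;.0015 .0225 0 0 0 0 255;0 0 -.03 0 0 0 255;0 0 -.02 0 0 0 255"}}

```text
time_s: 4.4
ee_pos: [0.5691, 0.3244, 0.044]
eef_rot: [3.142, -0.0, 1.787]
force: [-0.1, -0.9, -3.2]
grip_width: 0.0194
grip_force: 30.0
```

Run:
```python
from h import *
c=cam("wrist"); save(c,"w2.png")
o=ctrl.get_obs();print(o["time_s"],o["ee_pos"],o["grip_width"],o["grip_force"])
m=mask(c,(50,80,60),(80,255,255)); print(rect(c,m,.003))
```

```text
4.45 [0.56720607 0.32266585 0.03936366] 0.01880638626931293 29.998984336853027
(array([501.5, 332.7]), 241.1, 105.6, -8.3)
```

View pics/w2.png

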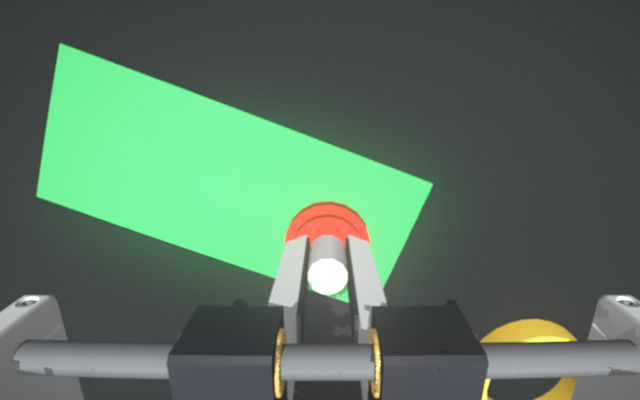

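Red is held over the mat's right half (328,235), upright in the jaws.

{"api": "carry_out", "payload": {"motion": "0 0 -.015 0 0 0 255;0 0 0 0 0 0 255;0 0 0 0 0 0 255"}}

```text
time_s: 4.7
ee_pos: [0.5695, 0.3228, 0.0306]
eef_rot: [-3.141, 0.0, 1.785]
force: [-0.8, 0.1, -1.2]
grip_width: 0.0192
grip_force: 30.0
```

{"api": "carry_out", "payload": {"motion": "0 0 -.006 0 0 0 255;0 0 -.0035 0 0 0 255;0 0 0 0 0 0 255;0 0 0 0 0 0 140;0 0 0 0 0 0 140;0 0 .02 0 0 0 140;0 0 .03 0 0 0 120;-.0045 -.0225 .025 0 0 0 120;-.007 -.035 0 0 0 0 120;-.007 -.035 0 0 0 0 120;-.007 -.035 0 0 0 0 120;-.007 -.035 0 0 0 0 120;-.007 -.035 0 0 0 0 120;-.007 -.035 0 0 0 0 120;-.007 -.035 0 0 0 0 120;-.007 -.035 0 0 0 0 120;-.007 -.035 0 0 0 0 120;-.007 -.035 0 0 0 0 120;-.0025 -.011 0 0 0 0 120;0 0 0 0 0 0 120"}}

```text
time_s: 6.37
ee_pos: [0.4924, -0.0626, 0.0964]
eef_rot: [3.141, 0.0, 1.782]
force: [-0.2, 0.8, -1.1]
grip_width: 0.0495
grip_force: 0.0
```

Run:
```python
from h import *
c=cam("top"); save(c,"t2.png"); R_=(140,190,220,330)
print("red",rect(c,mask(c,(172,120,60),(180,255,255),R_)|mask(c,(0,150,60),(6,255,255),R_),.017))
w=cam("wrist")
print("yel",rect(w,mask(w,(22,130,60),(35,255,255)),.022))
print("bar",rect(w,mask(w,(10,80,80),(21,255,255)),.018))
o=ctrl.get_obs();print(o["time_s"],o["ee_pos"],o["grip_width"],o["grip_force"])
```

```text
red (array([566.8, 317.5]), 46.5, 45.8, 81.3)
yel (array([492.3, -58.3]), 47.0, 46.5, -77.9)
bar (array([532.9, -24.8]), 128.2, 23.8, -77.2)
6.4667 [ 0.49295994 -0.06013053  0.09625352] 0.049519269670282764 0.0
```

{"api": "carry_out", "payload": {"motion": "0 .001 -.03 0 0 0 120;0 0 -.025 0 0 0 120;0 0 -.0155 0 0 0 120;0 0 0 0 0 0 120;0 0 0 0 0 0 255;0 0 0 0 0 0 255;0 0 0 0 0 0 255;0 0 0 0 0 0 255;0 0 0 0 0 0 255;0 0 0 0 0 0 255"}}

```text
time_s: 7.3
ee_pos: [0.4931, -0.0595, 0.0262]
eef_rot: [3.14, 0.0, 1.785]
force: [-0.6, 1.4, 5.6]
grip_width: 0.0192
grip_force: 30.0
```

{"api": "carry_out", "payload": {"motion": "0 0 0 0 0 0 255;0 0 .02 0 0 0 255;0 0 .03 0 0 0 255;-.0015 .01 .02 0 0 0 255;-.005 .033 0 0 0 0 255;-.005 .033 0 0 0 0 255;-.005 .033 0 0 0 0 255;-.005 .033 0 0 0 0 255;-.005 .033 0 0 0 0 255;-.005 .033 0 0 0 0 255;-.005 .033 0 0 0 0 255;-.005 .033 0 0 0 0 255;-.005 .033 0 0 0 0 255;-.005 .033 0 0 0 0 255;-.005 .033 0 0 0 0 255;-.005 .032 0 0 0 0 255;0 0 -.03 0 0 0 255;0 0 -.02 0 0 0 255;0 0 -.015 0 0 0 255;0 0 0 0 0 0 255"}}

```text
time_s: 8.97
ee_pos: [0.4296, 0.3446, 0.0274]
eef_rot: [-3.137, 0.002, 1.785]
force: [-0.6, -0.8, -0.8]
grip_width: 0.0192
grip_force: 30.0
```

{"api": "carry_out", "payload": {"motion": "0 0 -.006 0 0 0 255;0 0 -.0035 0 0 0 255;0 0 0 0 0 0 255;0 0 0 0 0 0 140;0 0 0 0 0 0 140;0 0 .02 0 0 0 140;0 0 .03 0 0 0 120;.0065 -.0165 .025 0 0 0 120;.0125 -.032 0 0 0 0 120;.0125 -.032 0 0 0 0 120;.0125 -.032 0 0 0 0 120;.0125 -.032 0 0 0 0 120;.0125 -.032 0 0 0 0 120;.0125 -.032 0 0 0 0 120;.0125 -.032 0 0 0 0 120;.0125 -.032 0 0 0 0 120;.0125 -.032 0 0 0 0 120;.0125 -.032 0 0 0 0 120;.0125 -.032 0 0 0 0 120;.0065 -.0175 0 0 0 0 120"}}

```text
time_s: 10.63
ee_pos: [0.5827, -0.0437, 0.0966]
eef_rot: [3.14, 0.001, 1.783]
force: [0.0, 0.0, -0.7]
grip_width: 0.0503
grip_force: 0.0
```

{"api": "carry_out", "payload": {"motion": "0 0 0 0 0 0 120;0 0 -.03 0 0 0 120;0 0 -.025 0 0 0 120;0 0 -.0155 0 0 0 120;0 0 0 0 0 0 120;0 0 0 0 0 0 120"}}

```text
time_s: 11.13
ee_pos: [0.5815, -0.0398, 0.0257]
eef_rot: [-3.141, -0.0, 1.786]
force: [0.2, -0.3, -0.3]
grip_width: 0.0498
grip_force: 0.0
```

Run:
```python
from h import *
w=cam("wrist"); save(w,"w3.png")
print("blue",rect(w,mask(w,(100,120,60),(130,255,255)),.022))
o=ctrl.get_obs();print(o["time_s"],o["ee_pos"],o["grip_width"],o["grip_force"])
```

```text
blue (array([582.5, -38.1]), 44.2, 41.7, 87.3)
11.1833 [ 0.58191025 -0.03996039  0.02639625] 0.04957833220329988 0.0
```

View pics/w3.png

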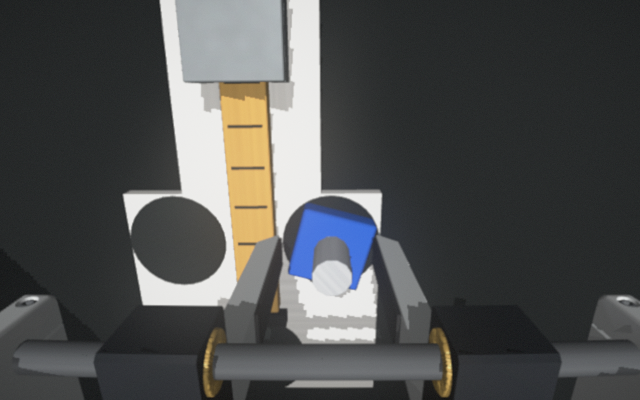

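Blue's knob (332,278) is centred between the fingers, yellow's mark (178,240) is empty, and the bar is undisturbed.

{"api": "carry_out", "payload": {"motion": "0 0 0 0 0 0 255;0 0 0 0 0 0 255;0 0 0 0 0 0 255;0 0 0 0 0 0 255;0 0 0 0 0 0 255;0 0 0 0 0 0 255;0 0 0 0 0 0 255;0 0 .02 0 0 0 255;0 0 .03 0 0 0 255;-.002 .0095 .02 0 0 0 255"}}

```text
time_s: 12.02
ee_pos: [0.58, -0.032, 0.0971]
eef_rot: [3.141, 0.0, 1.784]
force: [0.4, -0.7, 0.0]
grip_width: 0.0194
grip_force: 30.0
```

{"api": "carry_out", "payload": {"motion": "-.007 .032 0 0 0 0 255;-.007 .032 0 0 0 0 255;-.007 .032 0 0 0 0 255;-.007 .032 0 0 0 0 255;-.007 .032 0 0 0 0 255;-.007 .032 0 0 0 0 255;-.007 .032 0 0 0 0 255;-.007 .032 0 0 0 0 255;-.007 .032 0 0 0 0 255;-.007 .032 0 0 0 0 255;-.007 .032 0 0 0 0 255;-.003 .0135 0 0 0 0 255;0 0 0 0 0 0 255;0 0 -.03 0 0 0 255;0 0 -.02 0 0 0 255;0 0 -.015 0 0 0 255;0 0 -.006 0 0 0 255;0 0 -.0035 0 0 0 255;0 0 0 0 0 0 255;0 0 0 0 0 0 255"}}

```text
time_s: 13.68
ee_pos: [0.5004, 0.3341, 0.0218]
eef_rot: [3.14, -0.0, 1.784]
force: [-0.6, -0.1, -1.1]
grip_width: 0.0193
grip_force: 30.0
```

{"api": "carry_out", "payload": {"motion": "0 0 0 0 0 0 140;0 0 0 0 0 0 140;0 0 .02 0 0 0 140;0 0 .03 0 0 0 120;.001 -.0115 .025 0 0 0 120;.003 -.034 0 0 0 0 120;.003 -.034 0 0 0 0 120;.003 -.034 0 0 0 0 120;.003 -.034 0 0 0 0 120;.003 -.034 0 0 0 0 120;.003 -.034 0 0 0 0 120;.003 -.034 0 0 0 0 120;.003 -.034 0 0 0 0 120;.003 -.034 0 0 0 0 120;.003 -.034 0 0 0 0 120;0 0 0 0 0 0 120;0 0 -.03 0 0 0 120;0 0 0 0 0 0 120;0 0 0 0 0 0 120"}}

```text
time_s: 15.27
ee_pos: [0.53, -0.0167, 0.0656]
eef_rot: [-3.139, -0.001, 1.785]
force: [-0.3, -0.6, 0.2]
grip_width: 0.0493
grip_force: 0.0
```

Run:
```python
from h import *
t=cam("top"); R_=(140,190,220,330)
print("red",rect(t,mask(t,(172,120,60),(180,255,255),R_)|mask(t,(0,150,60),(6,255,255),R_),.017))
print("blue",rect(t,mask(t,(100,120,60),(130,255,255),R_),.017))
print("yel",rect(t,mask(t,(22,130,60),(35,255,255),R_),.017))
w=cam("wrist"); save(w,"w4.png"); np.savez("/tmp/w4",**w)
print("bar",rect(w,mask(w,(10,80,80),(21,255,255)),.018))
o=ctrl.get_obs();print(o["time_s"],o["ee_pos"],o["grip_width"],o["grip_force"])
```

```text
red (array([566.4, 316.7]), 46.6, 45.4, -26.5)
blue (array([499. , 330.2]), 42.2, 42.2, -0.6)
yel (array([429.8, 342. ]), 48.0, 43.9, 81.9)
bar (array([534.3, -27.8]), 131.3, 23.8, -77.4)
15.3667 [ 0.53107786 -0.01656796  0.06703421] 0.05012414415005059 0.0
```

View pics/w4.png

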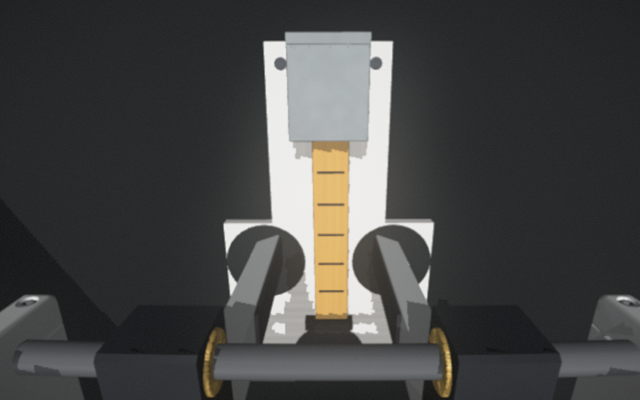

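All three masters are on the mat; the bar runs from (330,320) to (330,142), centred between the fingers.

{"api": "carry_out", "payload": {"motion": ".0007 .0002 -.025 0 0 0 120;0 0 -.02 0 0 0 120;0 0 -.006 0 0 0 120;0 0 -.004 0 0 0 120;0 0 0 0 0 0 120;0 0 0 0 0 0 255;0 0 0 0 0 0 255;0 0 0 0 0 0 255;0 0 0 0 0 0 255;0 0 0 0 0 0 255;0 0 0 0 0 0 255;0 0 0 0 0 0 255", "grip_force": 45}}

```text
time_s: 16.37
ee_pos: [0.5317, -0.0168, 0.0115]
eef_rot: [3.141, 0.0, 1.785]
force: [-1.4, 0.4, 6.2]
grip_width: 0.023
grip_force: 45.0
```

{"api": "carry_out", "payload": {"motion": "0 0 .0012 -.615 -.134 0 255;0 0 .0012 -.615 -.134 0 255;0 0 .0012 -.615 -.134 0 255;0 0 .0012 -.615 -.134 0 255;0 0 .0012 -.615 -.134 0 255;0 0 .0012 -.615 -.134 0 255;0 0 .0012 -.615 -.134 0 255;0 0 .0012 -.615 -.134 0 255;0 0 0 0 0 0 255;0 0 0 0 0 0 255"}}

```text
time_s: 17.2
ee_pos: [0.5314, -0.0167, 0.0206]
eef_rot: [3.142, 0.088, 1.785]
force: [-0.4, -0.2, -1.2]
grip_width: 0.0233
grip_force: 45.0
```

Run:
```python
from h import *
s=cam("scene"); p=cv2.resize(s["pixels"][130:230,220:400],None,fx=4,fy=4,interpolation=cv2.INTER_CUBIC); cv2.imwrite("pics/s5.png",p[:,:,::-1])
o=ctrl.get_obs();print(o["time_s"],o["ee_pos"],o["eef_rot"],o["force"],o["moment"],o["grip_width"])
```

```text
17.25 [ 0.53137399 -0.01675948  0.0205388 ] [3.1415651  0.087761   1.78516985] [ 0.47247463 -0.46640234 -2.00299667] [ 0.0286539  -0.02942925  0.01223636] 0.023441436981578138
```

View pics/s5.png

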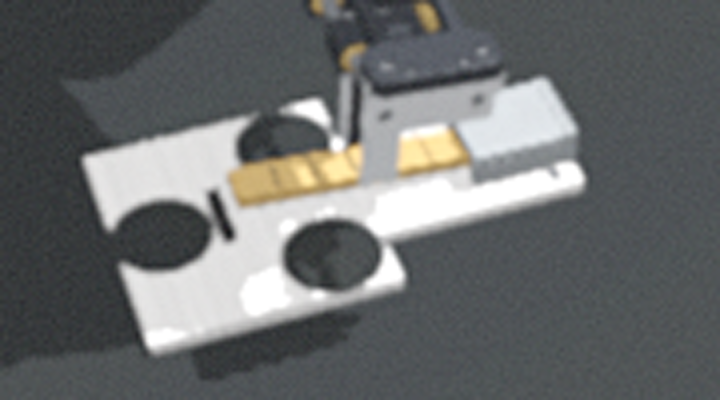

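The bar's lip end (235,185) is up clear of the lip and its far end is still under the roof. Now drawing it out.

{"api": "carry_out", "payload": {"motion": ".0009 -.004 .0003 0 0 0 255;.0017 -.0078 .0002 0 0 0 255;.0017 -.0078 0 0 0 0 255;.0017 -.0078 0 0 0 0 255;.0017 -.0078 0 0 0 0 255;.0017 -.0078 0 0 0 0 255;.0017 -.0078 0 0 0 0 255;.0017 -.0078 0 0 0 0 255;.0017 -.0078 0 0 0 0 255;.0009 -.004 0 0 0 0 255;0 0 0 0 0 0 255;0 0 .01 0 0 0 255;0 0 .02 0 0 0 255;0 0 .02 1.23 .268 0 255;0 0 .02 1.23 .268 0 255;0 0 .005 1.23 .268 0 255;0 0 0 1.23 .268 0 255;0 0 0 0 0 0 255"}}

```text
time_s: 18.75
ee_pos: [0.5466, -0.0874, 0.0956]
eef_rot: [-3.141, -0.002, 1.785]
force: [-0.2, -0.6, -1.8]
grip_width: 0.0236
grip_force: 45.0
```

{"api": "carry_out", "payload": {"motion": "-.0014 -.0173 0 0 0 -6.24 255;-.0014 -.0173 0 0 0 -6.24 255;-.0014 -.0173 0 0 0 -6.24 255;-.0014 -.0173 0 0 0 -6.24 255;-.0014 -.0173 0 0 0 -6.24 255;-.0014 -.0173 0 0 0 -6.24 255;-.0014 -.0173 0 0 0 -6.24 255;-.0014 -.0173 0 0 0 -6.24 255;-.0014 -.0173 0 0 0 -6.24 255;-.0014 -.0173 0 0 0 -6.24 255;-.0014 -.0173 0 0 0 -6.24 255;-.0014 -.0173 0 0 0 -6.24 255;-.0014 -.0173 0 0 0 -6.24 255;-.0014 -.0173 0 0 0 -6.24 255;-.0014 -.0173 0 0 0 -6.24 255;0 0 0 0 0 0 255;0 0 0 0 0 0 255"}}

```text
time_s: 20.17
ee_pos: [0.5251, -0.3466, 0.0943]
eef_rot: [-3.14, 0.002, 0.152]
force: [0.1, 0.9, -1.7]
grip_width: 0.0232
grip_force: 45.0
```

Run:
```python
from h import *
w=cam("wrist"); save(w,"w6.png"); np.savez("/tmp/w6",**w)
t=cam("top"); save(t,"t6.png"); np.savez("/tmp/t6",**t)
s=cam("scene");save(s,"s6.png"); np.savez("/tmp/s6",**s)
o=ctrl.get_obs();print(o["time_s"],o["ee_pos"],o["eef_rot"],o["force"],o["moment"],o["grip_width"])
```

```text
20.3167 [ 0.52579451 -0.34568747  0.09539076] [-3.14082283e+00  7.77355057e-04  1.54226278e-01] [ 0.48659101  0.90448964 -1.59288386] [ 0.00065871  0.02873911 -0.00626525] 0.02330044993384558
```

View pics/w6.png

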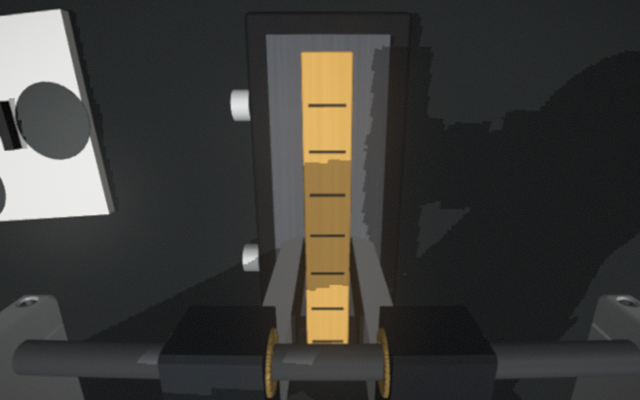

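View pics/s6.png

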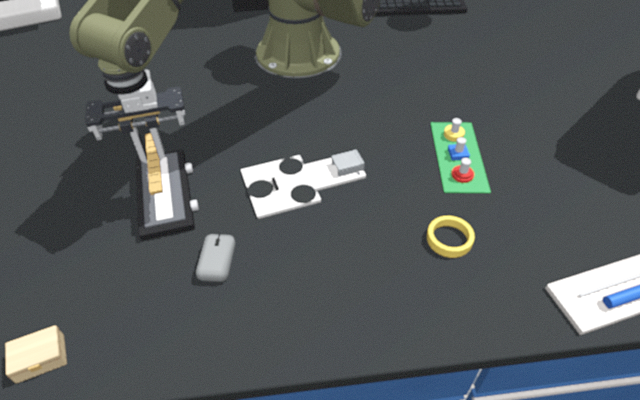

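The bar is held level, crossing over the stage (wrist 328,200); dock empty, masters on mat (scene 455,130; 460,150; 464,172). Checking its hold in the jaws and the strip position.

Run:
```python
from h import *
s=dict(np.load("/tmp/scene.npz"))
print("strip scene",rect(s,mask(s,(0,0,190),(180,60,255),(145,150,182,225)),.025))
w=dict(np.load("/tmp/w6.npz"))
b=mask(w,(10,80,60),(22,255,255),(290,30,370,235))
print("bar part",rect(w,b,.103))
# far corners
uv=np.argwhere(b>0)[:,::-1]; row=uv[:,1].min()+3; r=uv[uv[:,1]==row]
print(plane(w,[[r[:,0].mean(),row-3]],.103))
# stage body end edge midpoint, from plate corners picked in picture (steel top far corners)
print(plane(w,[[266,35],[390,35],[247,13],[411,13]],.025).round(4))
h=cv2.cvtColor(w["pixels"],cv2.COLOR_RGB2HSV); print(h[100,240:420:4,2])
```

```text
strip scene (array([ 538.2, -344.5]), 194.0, 36.3, 8.6)
bar part (array([ 580.8, -337.3]), 87.6, 23.6, 8.8)
[[ 0.62409833 -0.33081885  0.103     ]]
[[ 0.6353 -0.2892  0.025 ]
 [ 0.6474 -0.368   0.025 ]
 [ 0.6466 -0.2758  0.025 ]
 [ 0.6623 -0.3786  0.025 ]]
[215 215 138  45  45  47  48  69 104 101 102 105 102 102 100 104 224 226
 226 225 224 229 227 225 226 223 222 223 145  99  99 100 101  83  69  69
  68  45  41  38  37  34  35  32  33]
```

{"api": "carry_out", "payload": {"motion": ".0025 .0003 -.02 0 0 0 255;0 0 -.025 0 0 0 255;0 0 -.015 0 0 0 255;0 0 -.003 0 0 0 255;0 0 0 0 0 0 255;0 0 -.001 0 0 0 255;0 0 -.001 0 0 0 255;0 0 0 0 0 0 255"}}

```text
time_s: 20.98
ee_pos: [0.5287, -0.3466, 0.032]
eef_rot: [3.14, -0.001, 0.152]
force: [0.4, -0.6, -1.2]
grip_width: 0.0233
grip_force: 45.0
```

Run:
```python
from h import *
w=cam("wrist")
o=ctrl.get_obs();print(o["time_s"],o["ee_pos"],o["force"])
b=mask(w,(10,80,60),(22,255,255),(290,0,370,235)); uv=np.argwhere(b>0)[:,::-1]; row=uv[:,1].min()+3; r=uv[uv[:,1]==row]
print(row,plane(w,[[r[:,0].mean(),row-3]],o["ee_pos"][2]+.0075))
```

```text
21.0333 [ 0.52860569 -0.34655395  0.03190734] [ 0.66907457 -1.20481514 -1.14742505]
55 [[ 0.62912266 -0.34194039  0.03940734]]
```

{"api": "carry_out", "payload": {"motion": "-.0005 0 -.001 0 0 0 255;0 0 -.001 0 0 0 255;0 0 -.001 0 0 0 255;0 0 0 0 0 0 255"}}

```text
time_s: 21.37
ee_pos: [0.5278, -0.3465, 0.0285]
eef_rot: [3.141, -0.0, 0.151]
force: [-1.4, 1.0, 4.0]
grip_width: 0.023
grip_force: 45.0
```

{"api": "carry_out", "payload": {"motion": "0 0 0 0 0 0 140;0 0 0 0 0 0 140;0 0 0 0 0 0 140;0 0 .02 0 0 0 140;0 0 .03 0 0 0 130;0 0 .03 0 0 0 120;0 0 .03 0 0 0 120;-.03 0 .02 0 0 0 120;-.03 0 0 0 0 0 120;0 0 0 0 0 0 120", "grip_force": 30}}

```text
time_s: 22.2
ee_pos: [0.4648, -0.3468, 0.1593]
eef_rot: [3.14, -0.0, 0.15]
force: [0.5, -0.2, -0.3]
grip_width: 0.0498
grip_force: 0.0
```

Run:
```python
from h import *
for n,roi in(("wrist",(240,0,420,235)),("top",(420,140,500,260)),("scene",(130,145,195,240))):
    w=cam(n); np.savez("/tmp/7"+n,**w)
    m=mask(w,(10,80,60),(22,255,255),roi); print(n,"bar",rect(w,m,.035))
    print(" strip",rect(w,mask(w,(0,0,190),(180,60,255),roi)|m,.025))
    if n=="wrist": save(w,"w7.png")
o=ctrl.get_obs();print(o["time_s"],o["ee_pos"],o["force"])
```

```text
wrist bar (array([ 532.7, -345.1]), 166.3, 23.3, 8.8)
 strip (array([ 531.2, -344.9]), 173.8, 31.4, 8.9)
top bar (array([ 538.9, -343.4]), 176.9, 26.2, 8.7)
 strip (array([ 541.1, -344.2]), 180.6, 31.9, 8.8)
scene bar (array([ 540.9, -343.9]), 187.3, 22.3, 8.7)
 strip (array([ 535.2, -344. ]), 199.9, 34.5, 8.6)
22.35 [ 0.4680198  -0.34654999  0.15814483] [0.04696045 0.48528121 0.18679372]
```

View pics/w7.png

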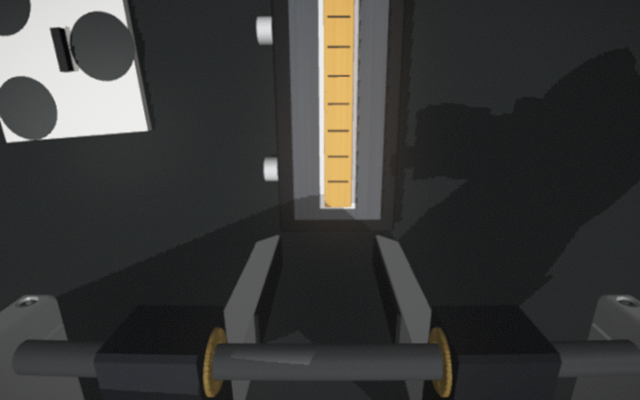

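The bar lies flat on the strip with white showing on every visible side (its near end at 338,207), within about 1 mm of centre. Now the masters go back, red first.

{"api": "carry_out", "payload": {"motion": ".0054 .0352 0 0 0 4.926 120;.0054 .0352 0 0 0 4.926 120;.0054 .0352 0 0 0 4.926 120;.0054 .0352 0 0 0 4.926 120;.0054 .0352 0 0 0 4.926 120;.0054 .0352 0 0 0 4.926 120;.0054 .0352 0 0 0 4.926 120;.0054 .0352 0 0 0 4.926 120;.0054 .0352 0 0 0 4.926 120;.0054 .0352 0 0 0 4.926 120;.0054 .0352 0 0 0 4.926 120;.0054 .0352 0 0 0 4.926 120;.0054 .0352 0 0 0 4.926 120;.0054 .0352 0 0 0 4.926 120;.0054 .0352 0 0 0 4.926 120;.0054 .0352 0 0 0 4.926 120;.0054 .0352 0 0 0 4.926 120;.0054 .0352 0 0 0 4.926 120;.0054 .0352 0 0 0 4.926 120;-.0007 .0006 -.03 0 0 0 140"}}

```text
time_s: 24.02
ee_pos: [0.5716, 0.3303, 0.132]
eef_rot: [3.133, -0.003, 1.795]
force: [0.8, 0.4, -0.4]
grip_width: 0.046
grip_force: 0.0
```

{"api": "carry_out", "payload": {"motion": "0 0 -.03 0 0 0 140;0 0 0 0 0 0 140;0 0 0 0 0 0 140"}}

```text
time_s: 24.27
ee_pos: [0.5691, 0.3233, 0.0966]
eef_rot: [-3.138, 0.001, 1.785]
force: [0.7, -0.0, 0.3]
grip_width: 0.0427
grip_force: 0.0
```

Run:
```python
from h import *
w=cam("wrist"); save(w,"w8.png")
for z in(.017,.047): print("red",rect(w,mask(w,(172,120,60),(180,255,255))|mask(w,(0,150,60),(6,255,255)),.011))
print("blue",rect(w,mask(w,(100,120,60),(130,255,255)),.017))
print("yel",rect(w,mask(w,(22,130,60),(35,255,255),(0,0,310,290)),.017))
o=ctrl.get_obs();print(o["time_s"],o["ee_pos"],o["eef_rot"],o["grip_width"])
```

```text
red (array([568.1, 323.4]), 46.9, 46.5, 12.4)
red (array([568.1, 323.4]), 46.9, 46.5, 12.4)
blue (array([500.1, 334.7]), 42.9, 41.6, 87.1)
yel (array([443.1, 344.4]), 48.7, 29.4, 85.5)
24.3167 [0.57006892 0.3233608  0.09873531] [ 3.14154209e+00 -6.28928133e-05  1.78498963e+00] 0.04241953817605138
```

View pics/w8.png

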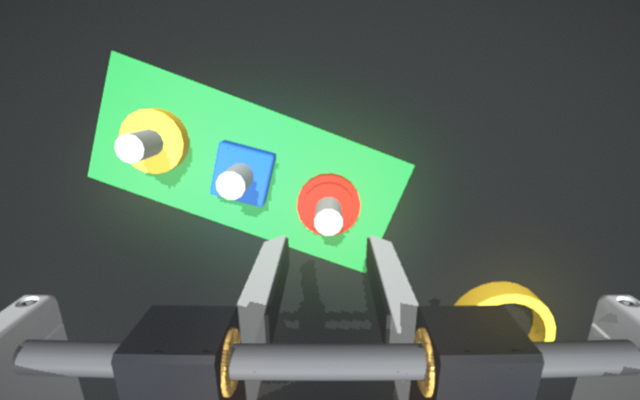

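All three stand upright on the mat: yellow (152,141), blue (243,174), red (328,205), the last centred between the fingers.

{"api": "carry_out", "payload": {"motion": "0 0 -.03 0 0 0 140;0 0 -.03 0 0 0 140;0 0 -.017 0 0 0 140;0 0 0 0 0 0 140;0 0 0 0 0 0 255;0 0 0 0 0 0 255;0 0 0 0 0 0 255;0 0 0 0 0 0 255;0 0 0 0 0 0 255;0 0 0 0 0 0 255;0 0 .025 0 0 0 255;0 0 .03 0 0 0 255;0 0 .02 0 0 0 255"}}

```text
time_s: 25.4
ee_pos: [0.5702, 0.3233, 0.0991]
eef_rot: [3.139, -0.001, 1.785]
force: [0.4, 0.1, 0.2]
grip_width: 0.0193
grip_force: 30.0
```

{"api": "carry_out", "payload": {"motion": "-.0015 -.0225 0 0 0 0 255;-.001 -.0325 0 0 0 0 255;-.001 -.0325 0 0 0 0 255;-.001 -.0325 0 0 0 0 255;-.001 -.0325 0 0 0 0 255;-.001 -.0325 0 0 0 0 255;-.001 -.0325 0 0 0 0 255;-.001 -.0325 0 0 0 0 255;-.001 -.0325 0 0 0 0 255;-.001 -.0325 0 0 0 0 255;-.001 -.0325 0 0 0 0 255;-.001 -.0325 0 0 0 0 255;-.001 -.0325 0 0 0 0 255;-.001 -.0325 0 0 0 0 255;0 -.01 0 0 0 0 255;0 0 0 0 0 0 255;0 0 -.03 0 0 0 255;0 0 -.025 0 0 0 255;0 0 -.01 0 0 0 255;0 0 0 0 0 0 255"}}

```text
time_s: 27.07
ee_pos: [0.5543, -0.1307, 0.0294]
eef_rot: [-3.139, -0.002, 1.786]
force: [-0.2, -0.2, -0.9]
grip_width: 0.0194
grip_force: 30.0
```

{"api": "carry_out", "payload": {"motion": "0 0 -.003 0 0 0 255;0 0 -.002 0 0 0 255;0 0 0 0 0 0 255;0 0 0 0 0 0 140;0 0 0 0 0 0 140;0 0 0 0 0 0 140;0 0 .02 0 0 0 140;0 0 .03 0 0 0 140;0 0 .025 0 0 0 140"}}

```text
time_s: 27.82
ee_pos: [0.5551, -0.132, 0.1025]
eef_rot: [-3.141, -0.0, 1.785]
force: [0.5, -0.4, 0.7]
grip_width: 0.0425
grip_force: 0.0
```

{"api": "carry_out", "payload": {"motion": "-.0089 .0341 0 0 0 0 140;-.0089 .0341 0 0 0 0 140;-.0089 .0341 0 0 0 0 140;-.0089 .0341 0 0 0 0 140;-.0089 .0341 0 0 0 0 140;-.0089 .0341 0 0 0 0 140;-.0089 .0341 0 0 0 0 140;-.0089 .0341 0 0 0 0 140;-.0089 .0341 0 0 0 0 140;-.0089 .0341 0 0 0 0 140;-.0089 .0341 0 0 0 0 140;-.0089 .0341 0 0 0 0 140;-.0089 .0341 0 0 0 0 140;-.0083 .0342 0 0 0 0 140;0 0 0 0 0 0 140;0 0 -.03 0 0 0 140;0 0 -.03 0 0 0 140;0 0 -.02 0 0 0 140;0 0 0 0 0 0 140"}}

```text
time_s: 29.4
ee_pos: [0.4308, 0.3448, 0.0187]
eef_rot: [-3.14, 0.001, 1.785]
force: [0.0, -0.3, 0.7]
grip_width: 0.0426
grip_force: 0.0
```

{"api": "carry_out", "payload": {"motion": "0 0 0 0 0 0 255;0 0 0 0 0 0 255;0 0 0 0 0 0 255;0 0 0 0 0 0 255;0 0 0 0 0 0 255;0 0 0 0 0 0 255;0 0 .025 0 0 0 255;0 0 .03 0 0 0 255;0 0 .02 0 0 0 255"}}

```text
time_s: 30.15
ee_pos: [0.4314, 0.3457, 0.0981]
eef_rot: [3.141, -0.0, 1.785]
force: [-0.2, -0.1, -0.8]
grip_width: 0.0193
grip_force: 30.0
```

{"api": "carry_out", "payload": {"motion": ".005 -.032 0 0 0 0 255;.005 -.033 0 0 0 0 255;.005 -.033 0 0 0 0 255;.005 -.033 0 0 0 0 255;.005 -.033 0 0 0 0 255;.005 -.033 0 0 0 0 255;.005 -.033 0 0 0 0 255;.005 -.033 0 0 0 0 255;.005 -.033 0 0 0 0 255;.005 -.033 0 0 0 0 255;.005 -.033 0 0 0 0 255;.005 -.033 0 0 0 0 255;.0015 -.01 0 0 0 0 255;0 0 0 0 0 0 255;0 0 -.03 0 0 0 255;0 0 -.025 0 0 0 255;0 0 -.01 0 0 0 255;0 0 0 0 0 0 255"}}

```text
time_s: 31.65
ee_pos: [0.4913, -0.0583, 0.0292]
eef_rot: [-3.138, -0.002, 1.786]
force: [0.4, -0.2, -1.2]
grip_width: 0.0193
grip_force: 30.0
```

{"api": "carry_out", "payload": {"motion": "0 0 -.003 0 0 0 255;0 0 -.002 0 0 0 255;0 0 0 0 0 0 255;0 0 0 0 0 0 140;0 0 0 0 0 0 140;0 0 0 0 0 0 140;0 0 .02 0 0 0 140;0 0 .03 0 0 0 140;0 0 .025 0 0 0 140"}}

```text
time_s: 32.4
ee_pos: [0.4926, -0.0595, 0.1025]
eef_rot: [-3.141, -0.0, 1.785]
force: [-0.1, 0.2, 1.2]
grip_width: 0.0423
grip_force: 0.0
```

{"api": "carry_out", "payload": {"motion": ".0006 .0328 0 0 0 0 140;.0006 .0328 0 0 0 0 140;.0006 .0328 0 0 0 0 140;.0006 .0328 0 0 0 0 140;.0006 .0328 0 0 0 0 140;.0006 .0328 0 0 0 0 140;.0006 .0328 0 0 0 0 140;.0006 .0328 0 0 0 0 140;.0006 .0328 0 0 0 0 140;.0006 .0328 0 0 0 0 140;.0006 .0328 0 0 0 0 140;.0004 .0332 0 0 0 0 140;0 0 0 0 0 0 140;0 0 -.03 0 0 0 140;0 0 -.03 0 0 0 140;0 0 -.02 0 0 0 140;0 0 0 0 0 0 140"}}

```text
time_s: 33.82
ee_pos: [0.4992, 0.3338, 0.0185]
eef_rot: [-3.14, 0.001, 1.785]
force: [1.1, 0.0, -0.1]
grip_width: 0.0423
grip_force: 0.0
```

{"api": "carry_out", "payload": {"motion": "0 0 0 0 0 0 255;0 0 0 0 0 0 255;0 0 0 0 0 0 255;0 0 0 0 0 0 255;0 0 0 0 0 0 255;0 0 0 0 0 0 255;0 0 .025 0 0 0 255;0 0 .03 0 0 0 255;0 0 .02 0 0 0 255"}}

```text
time_s: 34.57
ee_pos: [0.4999, 0.3347, 0.0982]
eef_rot: [3.141, -0.0, 1.785]
force: [-0.1, 0.5, -0.8]
grip_width: 0.0195
grip_force: 30.0
```

{"api": "carry_out", "payload": {"motion": ".003 -.0135 0 0 0 0 255;.007 -.032 0 0 0 0 255;.007 -.032 0 0 0 0 255;.007 -.032 0 0 0 0 255;.007 -.032 0 0 0 0 255;.007 -.032 0 0 0 0 255;.007 -.032 0 0 0 0 255;.007 -.032 0 0 0 0 255;.007 -.032 0 0 0 0 255;.007 -.032 0 0 0 0 255;.007 -.032 0 0 0 0 255;.007 -.032 0 0 0 0 255;.002 -.0095 0 0 0 0 255;0 0 0 0 0 0 255;0 0 -.03 0 0 0 255;0 0 -.025 0 0 0 255;0 0 -.01 0 0 0 255;0 0 0 0 0 0 255"}}

```text
time_s: 36.07
ee_pos: [0.58, -0.0394, 0.0286]
eef_rot: [-3.137, -0.002, 1.786]
force: [-0.1, -0.4, -0.6]
grip_width: 0.0194
grip_force: 30.0
```

{"api": "carry_out", "payload": {"motion": "0 0 -.003 0 0 0 255;0 0 -.002 0 0 0 255;0 0 0 0 0 0 255;0 0 0 0 0 0 140;0 0 0 0 0 0 140;0 0 0 0 0 0 140;0 0 .02 0 0 0 140;0 0 .03 0 0 0 140;0 0 .03 0 0 0 120;-.008 -.03 .03 0 0 0 120;-.01 -.03 0 0 0 0 120;-.01 -.01 0 0 0 0 120;0 0 0 0 0 0 120;0 0 0 0 0 0 120"}}

```text
time_s: 37.23
ee_pos: [0.5536, -0.1095, 0.1347]
eef_rot: [-3.141, -0.0, 1.784]
force: [-0.4, 0.1, 0.5]
grip_width: 0.0497
grip_force: 0.0
```

Run:
```python
from h import *
w=cam("wrist"); save(w,"w9.png")
print("red",rect(w,mask(w,(172,120,60),(180,255,255),(200,0,450,232))|mask(w,(0,150,60),(6,255,255),(200,0,450,232)),.016))
print("blue",rect(w,mask(w,(100,120,60),(130,255,255)),.022))
print("yel",rect(w,mask(w,(22,130,60),(35,255,255)),.022))
t=cam("top"); R_=(265,165,400,265)
print("red",rect(t,mask(t,(172,120,80),(180,255,255),R_)|mask(t,(0,150,80),(6,255,255),R_),.022))
print("blue",rect(t,mask(t,(100,120,80),(130,255,255),R_),.022))
print("yel",rect(t,mask(t,(22,130,80),(35,255,255),R_),.022))
print("bar",rect(t,mask(t,(10,80,60),(22,255,255),(420,140,500,260)),.035))
o=ctrl.get_obs();print(o["time_s"],o["ee_pos"])
```

```text
red (array([ 553.2, -127.1]), 48.0, 36.3, 12.2)
blue (array([580.9, -41.5]), 42.1, 41.4, -1.8)
yel (array([492.1, -60.3]), 46.9, 46.7, 12.1)Traceback (most recent call last):
  File "<stdin>", line 7, in <module>
  File "h.py", line 25, in rect
    k=cv2.convexHull(max(cs,key=cv2.contourArea))
                     ~~~^^^^^^^^^^^^^^^^^^^^^^^^
ValueError: max() iterable argument is empty
```

View pics/w9.png

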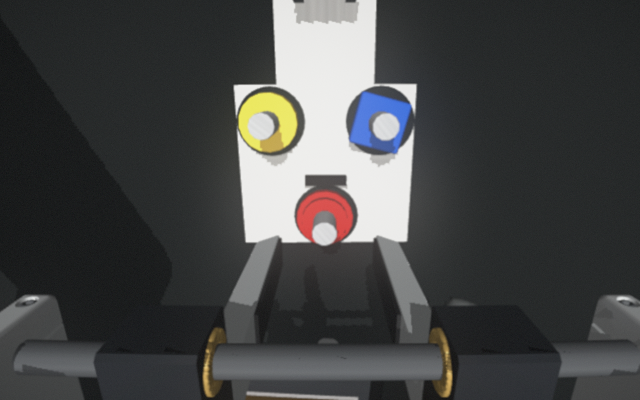

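All masters stand on their marks: yellow (269,122), blue (382,121), red (326,214). The arm hides the top view, so I'll draw back and compare with the first pictures.

{"api": "carry_out", "payload": {"motion": "-.02 -.02 .03 0 0 0 120;-.03 -.02 .03 0 0 0 120;-.03 -.02 .02 0 0 0 120;-.03 -.025 0 0 0 0 120;-.03 -.025 0 0 0 0 120;-.03 -.025 0 0 0 0 120;-.03 -.025 0 0 0 0 120;-.03 -.025 0 0 0 0 120;0 0 0 0 0 0 120;0 0 0 0 0 0 120"}}

```text
time_s: 38.17
ee_pos: [0.3269, -0.2927, 0.2116]
eef_rot: [3.142, -0.0, 1.783]
force: [0.5, 0.3, -0.1]
grip_width: 0.0495
grip_force: 0.0
```

Run:
```python
from h import *
R_=(265,165,400,265)
def f(fn,*a):
    try: return rect(*a)
    except ValueError: return None
for n,R_ in(("top",(265,165,400,265)),("scene",(235,145,375,215))):
  for t in(dict(np.load(f"/tmp/{n}.npz")),cam(n)):
    print(n,"red",f(0,t,mask(t,(172,120,80),(180,255,255),R_)|mask(t,(0,150,80),(6,255,255),R_),.022),
    "blue",f(0,t,mask(t,(100,120,80),(130,255,255),R_),.022),
    "yel",f(0,t,mask(t,(22,130,80),(35,255,255),R_),.022))
  if n=="top": print("bar",f(0,t,mask(t,(10,80,60),(22,255,255),(420,140,500,260)),.035))
save(t,"s9.png")
```

```text
top red (array([ 554.1, -131.7]), 48.0, 46.1, 80.9) blue (array([581.7, -41.4]), 43.1, 42.9, -1.8) yel (array([492.8, -60.7]), 47.0, 44.8, 80.9)
top red (array([ 553.5, -132. ]), 47.2, 46.5, 35.0) blue (array([580.2, -42.4]), 43.5, 43.3, -2.6) yel (array([491.5, -61.7]), 47.2, 44.7, -9.4)
bar (array([ 538.5, -343.5]), 177.8, 26.3, 8.8)
scene red (array([ 571.8, -132.4]), 50.4, 42.7, -84.2) blue (array([591.4, -41.6]), 50.4, 45.4, -7.6) yel (array([515.5, -64.2]), 46.0, 28.1, 72.1)
scene red (array([ 571.1, -132. ]), 47.8, 44.1, 89.1) blue (array([591.9, -42.3]), 49.0, 45.3, -1.9) yel (array([514. , -63.7]), 46.0, 31.0, 72.7)
```

View pics/s9.png

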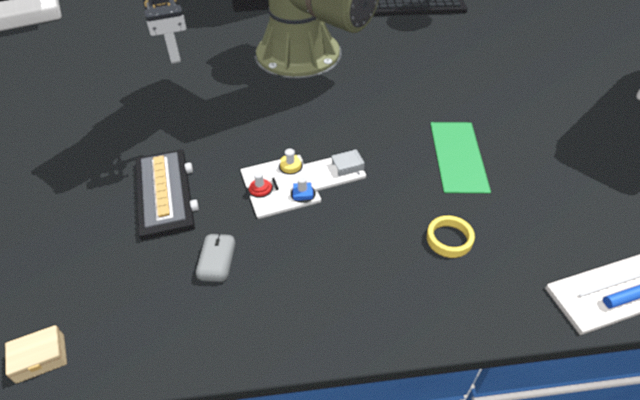

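The masters are within about 1.5 mm of their start positions: red (260,187), yellow (291,163), blue (303,192). The bar lies on the strip (162,187), the mat is empty, and the tape and mouse haven't moved. Handing in.

```bash
python3 -c "
from station import ctrl; print(ctrl.hand_in())"
```

```text
the job is handed in; nothing more can be done
None
```

I handed the job in at about 38 s of the 131 s allowed: the bar lies flat on the white strip about 1 mm off centre, all three masters stand upright on their own marks within about 1.5 mm of where they started, and the tape roll and mouse were not touched; no verdict was shown.

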